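# Put the bench lathe into gear and prove it by hand

## Robot

A 6-joint arm with a two-finger parallel gripper is mounted at the origin on the work surface. World frame = base frame: x ahead of the robot, y to its left, z up, the work surface at z = 0. Lengths are in mm, angles in degrees, forces in N, time in s.
With the tool pointing down it reaches from about 300 to 850 mm from the base axis. Payload 4.2 kg.
Tool frame: the origin (TCP) lies midway between the tips of the shut fingers; the grasp point (between the pads) lies 19 mm behind it (env.hold_point_z is the z of the grasp point in the tool frame, in mm); z points along the fingers, y is the direction in which the jaws open and shut (so a half turn about z gives the same grasp; the last joint's range is limited). The gripper opens to 91 mm and grips with 3 to 60 N. Pads are 32 mm wide; open, the fingers measure 118 mm over their backs; the gripper's body (76 mm by 178 mm) begins 60 mm behind the grasp point.
Start: joints at [65.833, 18.312, 89.639, -0, 72.044, -1.146], TCP at [224.872, 529.222, 213.976] pointing down, gripper open.
Joint ranges: [-177.97, 177.97], [-48.28, 115.42], [12.27, 149.76], [-77.06, 257.06], [2.81, 150.46], [-146.56, 146.56]. Speed limits (degrees/s): [147.25, 147.25, 180, 180, 180, 180].

## Interface

Orientations are given as [roll, pitch, yaw] about the fixed x, y, z axes, in that order (R = Rz(yaw) Ry(pitch) Rx(roll)).
In Python, from workcell import env, grab_frame, camera_params, spotter gives the robot as it stands. The module is installed in compiled form; this text tells all that it offers.
- The arm moves only by the shell command python3 -m jog 'ROWS' [FORCE]. ROWS is text: rows parted by semicolons, each of 7 numbers parted by spaces: the turn, a rotation vector about the world's x, y, z in units of 5 degrees (1.0 is 5 degrees), then the shift along the world's x, y, z in units of 25 mm (1.0 is 25 mm), then the opening, from 0 (shut) to 1 (fully open). A call has 1 to 5 rows; each row is the pose to reach, as a shift and turn from the pose commanded when the call began; what a row does not reach only later rows make up. A row lasts 1/8 s, in which the tool goes at most 62.5 mm and 10.7 degrees, less where a joint would pass 70% of its speed; a pose out of reach is approached as far as the arm can. A call with a gripper value outside its range is refused whole. The fingers move at their own pace and stop on an object; FORCE is the grip in N (left out, the last holds). Time passes only in rows, so rows that repeat a pose let the fingers close. It gives the time, the measured TCP pose, the force and the opening at its end, in the units of the state.
- env.state(): the state, without advancing time (a new reading comes with each control period).
- grab_frame(name): name is "side" or "top" or "wrist"; returns the picture (384x512x3 uint8, red, green, blue); there is no depth.
- camera_params(name): a dict with "K" (3x3 intrinsics, pixels), "dist" ([k1, k2, p1, p2, k3] as OpenCV has them; the pictures are not rectified), "rvec" (rotation vector, rad) and "tvec" (3), from world to camera coordinates, as OpenCV has them. Camera axes: x right, y down, z forward; pixel columns grow to the right and rows downward; lengths in mm; the calibration is good to about 2 mm. A picture is of the moment at which its call begins: read the wrist's pose just before it. camera_params takes no time and is no camera call; for the wrist camera it gives the pose at the moment of the call.
- env.job_done(): hands the job in, once; it reports no verdict.
Trained networks look in the newest picture that a camera, given by its name, has taken for a name from the list of things; names that differ only in an ending like _2 or _b are one class to them, and where a whole thing is asked for, a point or a joint stands for the part that bears it (a point fixed in the world has none). Each returns a list of dicts, best first, with "conf" (0 to 1); they miss things now and then, are a little off and sometimes report something else, mostly with a low value. They report only what shows in the picture. A call takes as long as a camera call.
- spotter.look_for(query, camera): "box" ([left, top, width, height] in pixels, round what is visible of it).
- spotter.trace(query, camera): "region" (384x512 bool, what is visible of it) and "box" ([left, top, width, height] in pixels, round what is visible of it).
The state is a dict: "time_s": time; "qpos": joint angles; "qvel": joint speeds; "effort": joint torques, N m; "ee_pos": TCP position; "ee_rot": TCP orientation; "force": force on the tool from outside, world axes, zero at the start; "torque": the same for the moment, N m; "gripper_width": finger opening in mm.
Only numpy, scipy, OpenCV 4.12 (cv2) and the standard library are available. Lean on these libraries where they do the work, as an engineer would, in place of code of your own. Each camera call takes 0.05 s, during which the arm holds its last target. There are 200 camera calls.

## Task

Engage the bench lathe's drive: slide the range selector on the sloping front of the headstock along its slot, towards the hand wheel, fully home against its end stop; if the clutch dogs meet and it stops short, do not force it, but turn the hand wheel by its crank handle until it drops in. With the selector home, prove the drive by cranking the hand wheel until the drive gear behind it has gone round one full turn, either way, without putting the gripper on the gear itself. Leave the selector home, the gear at rest, and the chuck key, mug, wrench and oil bottle where they are.

Things in the scene. Friction and masses are not known exactly. Their poses are not given: they have to be found in the camera images.
- lathe: Fixed bench lathe: dark chip tray 740 x 270 mm, grey headstock (y -90 to 90 mm) with blue top cover, bed, carriage, tailstock. Origin: on the bench under the spindle axis, midway along the headstock. z up; y runs parallel to the spindle from chuck (negative) to hand wheel (positive); -x is the operator's front, towards the robot. Spindle axis: x = 0, 190 mm above the bench
- console (a point): Fixed point in the middle of the headstock's sloping front face (lathe x -90, y 0, z 169 mm); the selector's slot runs through it along y. The face rises at 33 deg: x points up the slope (away from the robot), y along the slot towards the hand wheel, z is the outward normal. The face is 83 mm long up the slope and 180 mm along y, both centred here
- cover_edge (a point): Fixed point on the lower front edge of the blue cover over the headstock (245 mm above the bench, middle of its length). The cover reaches 93 mm to either side along the lathe's y, up to 300 mm, and back along +x. It overhangs the slope, so an upright gripper does not fit at the selector: come in with the tool leaning 25 deg or more towards the robot, about square to the slope
- selector (a joint): Selector travel in m along lathe +y: 0 = out of gear (start), 0.060 = home against the end stop. An over-centre spring resists with 4 to 8 N up to mid travel 0.030, then carries it on with about 4 N. If the clutch dogs meet it stops short at 0.048; the spring then holds it there and drops it in as the hand wheel turns to where they line up. If it hangs between, push it on
- selector_grip (a point): Centre of the selector's black plastic grip, 26 mm off the slope. The grip is a block 60 mm long up the slope (point x), 26 mm wide along the travel (point y), 34 mm high along the slope's normal (point z, outward), standing 10 to 44 mm off the slope. It is 30 mm to the chuck's side of point console at the start and 30 mm to the hand wheel's side when home
- crank_grip (a point): Middle of the hand wheel's crank handle: a black plastic grip 24 mm thick, 66 mm long, parallel to the spindle, pointing to lathe +y away from the wheel; this point is 36 mm from its wheel end and 58 mm from the spindle axis. It revolves freely on its pin, so the tool can keep its direction while cranking. It goes round with the wheel and starts at any angle
- crank_axis (a point): Fixed point on the spindle axis level with crank_grip (lathe x 0, y 190, z 190 mm): centre of the circle of radius 58 mm, in the lathe's x-z plane, that crank_grip describes. Same axes as lathe
- wheel_hub (a point): Centre of the spoked steel hand wheel, 134 mm across, 18 mm thick, on the spindle axis 47 mm nearer the headstock than crank_axis. It stands so near the handle that an upright gripper body would strike it: lean the tool away from the wheel, the fingertips pointing in under it
- spindle (a joint): Angle of spindle, chuck and hand wheel in rad, right-handed about lathe +y: at 0 the crank handle stands straight up, at +1.57 it points to lathe +x. No limits; random at the start. Needs about 1 to 2 N at the handle out of gear, 5 to 6 N in gear
- gear (a joint): Angle of the drive gear in rad, right-handed about lathe +y, 0 at the start, no limits. It stands still until the clutch is in and the hand wheel takes it along. Four hidden dogs line up somewhere in every quarter turn of the hand wheel, within a window of about 0.2 rad, and leave about that much play once in
- drive_gear: Steel gear, 117 mm across its teeth, 18 mm thick, with four dark holes, between headstock and hand wheel (lathe y 97 to 115 mm), with its clutch dogs hidden in the headstock. Origin on the spindle axis at lathe y = 0. Not to be handled; over 50 N on its dogs is forcing the clutch
- chuck_key: Loose steel T-shaped chuck key, 100 mm long with a 90 mm cross bar, lying on top of the headstock cover, 300 mm above the bench. Origin: on its underside. To be left alone
- mug: White mug, 82 mm across, 95 mm high, on the bench to the robot's left. Origin: centre of its underside. To be left alone
- wrench: Steel open-ended wrench, 190 mm long, lying on the bench to the robot's left. Origin: underside of its middle. To be left alone
- oil_bottle: Grey bottle, 60 mm across, 150 mm high, on the bench to the robot's left. Origin: centre of its underside. To be left alone

How it is judged (in metres and radians):
On the way, in this order (a step that is already met when the one before it is completed fails the run):
1. the selector is slid fully home, within 3 mm of its end stop (value of joint selector above 0.057 m), for 0.2 s.
2. with the selector home, the drive gear has gone round one full turn from its start (value of joint selector above 0.057 m and (value of joint gear above 6.1 rad or value of joint gear below -6.1 rad)), for 0.1 s.
At the end, for the whole second after the job is handed in: The selector is within 3 mm of its end stop, the drive gear has gone round a full turn (at least 6.1 rad either way from its start) and is at rest (all of step 2 and velocity of joint gear between -0.05 and 0.05 rad/s and velocity of joint selector below 0.005 m/s); the robot touches nothing.
It fails at once if the clutch was forced: more than 50 N on the gear's dogs (contact force between drive_gear and anything else above 50 N).
It fails at once if the gripper pushed on the drive gear itself (contact force between drive_gear and the fingers above 3 N).
It fails at once if the chuck key, mug, wrench or oil bottle was moved more than 25 mm (distance of any of chuck_key, mug, wrench, oil_bottle from where it was at the start of the episode above 0.025 m).
It also fails if it takes over 64 s, if anything falls off the work surface, if the arm or the gripper's body presses on something with over 40 N, if the wrist force passes 120 N, or if a joint passes its speed limit or range.

## Working session

There is one attempt and no reset: what is moved stays moved. The work goes in short steps, Python scripts to look and compute and a shell command to move; the robot and the scene stay as the last step left them, time stands still between calls to the robot, and variables do not carry over. Pictures are saved under pics/ and viewed, about 8 in all and at most 12, crops included, and the job is handed in when it is done.

```bash
mkdir -p pics
python3 - <<'E'
from workcell import env, grab_frame, camera_params, spotter
import cv2
s=env.state(); print({k:s[k] for k in('time_s','ee_pos','ee_rot','force','gripper_width')}, env.hold_point_z)
for c in('side','top'):
    f=grab_frame(c); cv2.imwrite(f'pics/{c}0.png',f[:,:,::-1])
    print(c,camera_params(c))
    for q in('lathe','selector_grip','crank_grip','wheel_hub','drive_gear','chuck_key'):
        print(c,q,[(r['box'],round(r['conf'],2)) for r in spotter.look_for(q,c)[:2]])
a=cv2.imread('pics/side0.png');b=cv2.imread('pics/top0.png')
cv2.imwrite('pics/both0.png',cv2.resize(cv2.vconcat([a,b]),None,fx=.78,fy=.78))
E
```

```text
{'time_s': 0.0, 'ee_pos': array([224.67281021, 528.74537259, 213.10835883]), 'ee_rot': array([-1.79897680e+02, -9.13198773e-04,  1.56979138e+02]), 'force': array([ 0.05760037, -0.24422483, -0.0354502 ]), 'gripper_width': 90.8593417349756} -18.8
side {'K': array([[486.20297948,   0.        , 248.73117518],
       [  0.        , 486.20297948, 198.80363754],
       [  0.        ,   0.        ,   1.        ]]), 'dist': array([-0.05457129,  0.        ,  0.        ,  0.        ,  0.        ]), 'rvec': array([ 0.87611452,  2.68019764, -0.90854479]), 'tvec': array([ 351.31385281, -181.51552742, 1423.84700955])}
side lathe [([61.4, 27.5, 183.8, 244.5], 0.84)]
side selector_grip [([211.8, 134.1, 9.4, 10.3], 0.49)]
side crank_grip [([125.4, 105.7, 102.0, 142.2], 0.78)]
side wheel_hub [([125.6, 103.3, 102.9, 145.2], 0.97), ([212.6, 137.3, 6.9, 9.0], 0.59)]
side drive_gear [([173.1, 178.0, 42.0, 42.7], 0.67)]
side chuck_key [([129.2, 128.5, 52.7, 35.8], 0.68)]
top {'K': array([[347.77438032,   0.        , 261.01642928],
       [  0.        , 347.77438032, 190.33469198],
       [  0.        ,   0.        ,   1.        ]]), 'dist': array([-0.0313252,  0.       ,  0.       ,  0.       ,  0.       ]), 'rvec': array([ 2.16553588, -2.17817936,  0.11818424]), 'tvec': array([ 111.95724488,  536.1051287 , 1072.00147231])}
top lathe [([254.2, 119.8, 257.8, 116.0], 0.64)]
top selector_grip []
top crank_grip [([251.5, 134.8, 173.1, 50.7], 0.82)]
top wheel_hub [([245.9, 130.3, 175.1, 57.6], 0.91)]
top drive_gear [([284.1, 137.6, 13.7, 43.8], 0.74)]
top chuck_key [([310.6, 116.5, 34.8, 43.8], 0.96)]
```

View pics/side0.png

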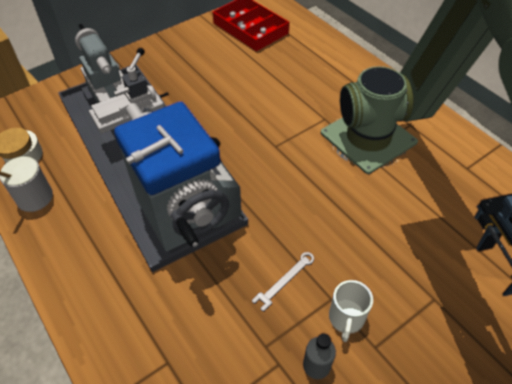

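View pics/top0.png

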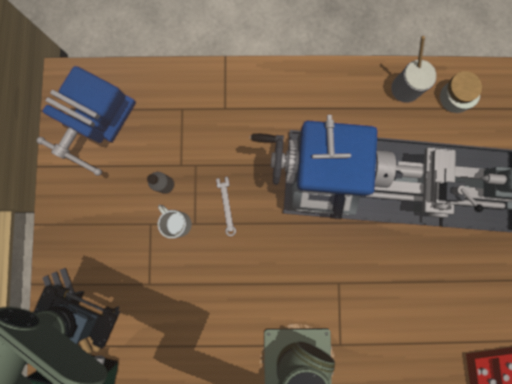

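The side view shows the lathe with its blue cover at about (165,145), and the wheel with its handle at about (190,230). In the top view the cover is at (338,158), the wheel at (277,160) and the handle at (265,137). I'll zoom in on both for the fit.

Run:
```python
import cv2
t=cv2.imread('pics/top0.png')[105:235,240:400]; s=cv2.imread('pics/side0.png')[95:275,100:260]
t=cv2.resize(t,None,fx=2.5,fy=2.5,interpolation=cv2.INTER_CUBIC); s=cv2.resize(s,None,fx=2.5,fy=2.5,interpolation=cv2.INTER_CUBIC)
t=cv2.copyMakeBorder(t,0,s.shape[0]-t.shape[0],0,0,cv2.BORDER_CONSTANT)
cv2.imwrite('pics/z0.png',cv2.hconcat([t,s]))
```

```text
(no output)
```

View pics/z0.png

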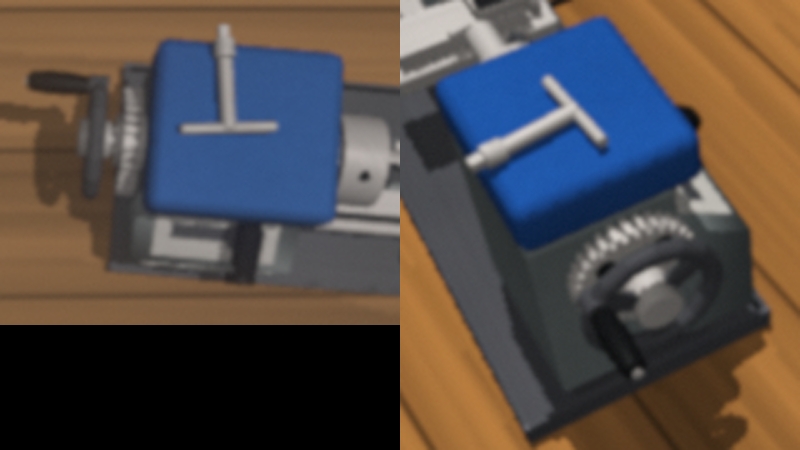

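```bash
cat > h.py <<'E'
import numpy as np, cv2
from scipy.spatial.transform import Rotation as R
from workcell import env, grab_frame, camera_params, spotter
def proj(P,cam):
    c=camera_params(cam) if isinstance(cam,str) else cam
    return cv2.projectPoints(np.array(P,float).reshape(-1,3),c['rvec'],c['tvec'],c['K'],c['dist'])[0].reshape(-1,2)
def L2W(P,x0,y0,yaw): # lathe->world
    c,s=np.cos(yaw),np.sin(yaw); P=np.array(P,float).reshape(-1,3)
    return P@np.array([[c,s,0],[-s,c,0],[0,0,1]])+[x0,y0,0]
E
cat > fit.py <<'E'
from h import *
from scipy.optimize import least_squares
C={k:camera_params(k) for k in('top','side')}
def obs(p):
    xf,xb,phi,tx,ty=p[3:]
    h=lambda y:(58*np.sin(phi),y,190+58*np.cos(phi))
    return [('top',158,40,(xb,93,300)),('top',343,57,(xb,-93,300)),('top',149,212,(xf,93,285)),('top',333,222,(xf,-93,285)),
    ('top',92,196,(-67,143,190)),('top',97,78,(67,143,190)),('top',125,192,(-58.5,106,190)),('top',30,80,h(220)),
    ('side',530,248,(xb,93,245)),('side',700,152,(xf,93,245)),('side',532,436,(tx,ty,3)),('side',770,320,(tx-270,ty,3)),('top',108,268,(tx-270,ty,3)),
    ('side',637,373,h(220)),('side',658,305,(0,157,190)),('top',82,137,(0,157,190))]
def res(p):
    r=[]
    for c,u,v,P in obs(p):
        o=np.array([240+u/2.5,105+v/2.5]) if c=='top' else np.array([100+(u-400)/2.5,95+v/2.5])
        r.append(proj(L2W(P,*p[:3]),C[c])[0]-o)
    return np.ravel(r)
r=min((least_squares(res,[580,-40,0.05,-80,80,f,130,150],loss='soft_l1') for f in(0,1.5,3,4.5)),key=lambda r:r.cost)
p=r.x; print(p.round(3)); print(res(p).reshape(-1,2).round(1).tolist())
np.save('p.npy',p)
print('sel',L2W((-90-26*np.sin(np.radians(33)),-30,169+26*np.cos(np.radians(33))),*p[:3]))
print('axis',L2W((0,190,190),*p[:3]))
E
python3 fit.py
```

```text
[ 5.91350e+02 -8.00250e+01 -7.60000e-02 -8.50910e+01  7.76390e+01
  1.10900e+00  1.32344e+02  1.07019e+02]
[[0.2, 0.6], [2.3, -0.6], [-0.8, -1.0], [2.0, 0.4], [-0.1, 1.1], [1.1, -0.1], [0.5, 0.6], [-0.8, 0.0], [0.6, 3.1], [1.6, 9.3], [-0.6, 2.5], [0.1, -0.5], [0.2, 1.9], [-0.9, -0.3], [-0.0, 0.8], [0.3, -0.1]]
sel [[ 485.20134647 -101.97909306  190.80543477]]
axis [[605.86583097 109.41985651 190.        ]]
```

```bash
cat >> h.py <<'E'
def lat(): return np.load('p.npy')[:3]
def Rl(cols): # tool axes in lathe -> world R
    return R.from_euler('z',lat()[2])*R.from_matrix(np.array(cols,float).T)
def sel_R(lean=35):
    a=np.radians(lean); return Rl([(-np.cos(a),0,-np.sin(a)),(0,1,0),(np.sin(a),0,-np.cos(a))])
def slope(u,v,n): # slope coords about console -> world
    a=np.radians(33); return L2W((-90+u*np.cos(a)-n*np.sin(a),v,169+u*np.sin(a)+n*np.cos(a)),*lat())[0]
def plan(name,hold,Rt):
    s=env.state(); R0=R.from_euler('xyz',s['ee_rot'],degrees=True)
    T=np.array(hold)+Rt.apply([0,0,-env.hold_point_z])
    rv=np.degrees((Rt*R0.inv()).as_rotvec())/5
    print(name,'rot',rv.round(2),'shift',((T-s['ee_pos'])/25).round(2),'tcp',T.round(0))
E
python3 - <<'E'
from h import *
plan('high',slope(-10,-30,160),sel_R()); plan('app',slope(-10,-30,90),sel_R())
E
```

```text
high rot [-1.67 -6.83  3.61] shift [  7.6  -25.03   2.73] tcp [415. -97. 282.]
app rot [-1.67 -6.83  3.61] shift [  9.12 -25.15   0.39] tcp [453. -99. 224.]
```

```bash
python3 -m jog '0 0 0 0 -2 2 1; 0 0 1 1 -4 4 1; 0 -1.5 2 2 -6.4 5 1; 0 -3 3 3 -8.8 5 1; -1 -4.5 3.6 4 -11.2 5 1' && python3 -m jog '-.6 -2.3 0 1 -2.4 0 1; -.6 -2.3 0 2 -4.8 -.5 1; -.6 -2.3 0 3 -7.2 -1 1; -.6 -2.3 0 3.5 -9.6 -1.5 1; -.6 -2.3 0 3.5 -12 -2 1'
python3 - <<'E'
from h import *
plan('high',slope(-10,-30,160),sel_R()); plan('app',slope(-10,-30,90),sel_R())
E
```

```text
time_s: 1.32
ee_pos: [314.4, 273.7, 339.5]
ee_rot: [179.3, 23.3, 175.1]
force: [-0.3, -0.1, 0.0]
gripper_width: 91.2
time_s: 1.95
ee_pos: [398.6, 13.1, 294.5]
ee_rot: [-178.3, 34.3, 176.4]
force: [0.8, 1.0, 0.3]
gripper_width: 91.3
high rot [ 0.28 -0.15  0.05] shift [ 0.65 -4.39 -0.49] tcp [415. -97. 282.]
app rot [ 0.28 -0.15  0.05] shift [ 2.17 -4.5  -2.83] tcp [453. -99. 224.]
```

```bash
python3 -m jog '.3 -.15 0 .3 -2.2 -.2 1; .3 -.15 0 .6 -4.4 -.4 1; .3 -.15 0 .6 -4.4 -.4 1; .3 -.15 0 .6 -4.4 -.4 1'
python3 - <<'E'
from h import *
c=camera_params('wrist'); f=grab_frame('wrist')[:,:,::-1].copy()
for q in('selector_grip','crank_grip','lathe'):
    print(q,[(np.round(r['box']),round(r['conf'],2)) for r in spotter.look_for(q,'wrist')[:2]])
for u in(-30,30):
  for v in(-43,-17):
    for n in (44,):
      x=proj(slope(u,v,n),c)[0]; print(u,v,x.round(0)); cv2.circle(f,tuple(int(t) for t in x),3,(0,0,255),1)
for u in(-41,41):
  for v in(-90,90):
      x=proj(slope(u,v,0),c)[0]; cv2.circle(f,tuple(int(np.clip(t,-999,999)) for t in x),3,(0,255,0),1)
cv2.imwrite('pics/w1.png',f); plan('app',slope(-10,-30,90),sel_R()); plan('grip',slope(-10,-30,30),sel_R())
E
```

```text
time_s: 2.45
ee_pos: [413.4, -98.4, 284.2]
ee_rot: [179.8, 34.9, 174.9]
force: [0.2, 0.2, -0.2]
gripper_width: 90.9
selector_grip [(array([249., 155.,  38.,  73.]), 0.69)]
crank_grip [(array([ 63., 186., 399.,  82.]), 0.77), (array([387., 200.,  36.,  64.]), 0.18)]
lathe [(array([  0.,  43., 460., 309.]), 0.85)]
-30 -43 [246. 164.]
-30 -17 [278. 164.]
30 -43 [247. 233.]
30 -17 [278. 233.]
app rot [-0.03 -0.02  0.02] shift [ 1.57 -0.22 -2.43] tcp [453. -99. 224.]
grip rot [-0.03 -0.02  0.02] shift [ 2.87 -0.32 -4.44] tcp [ 485. -102.  173.]
```

View pics/w1.png

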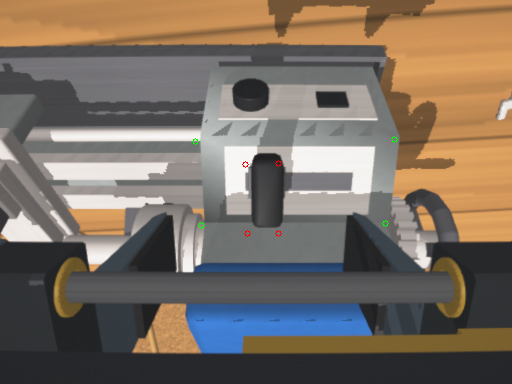

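The wrist view shows the selector's black grip at columns 251–284, rows 153–227. Its slot is centred at about (300,181), so the real lathe y is about 4 mm more than my fit, and the slope position fits well. I'll go in with the jaws straddling the grip.

```bash
python3 -m jog '0 0 0 1.4 0 -2.2 1; 0 0 0 2.1 -.1 -3.3 1; 0 0 0 2.87 -.2 -4.44 .9; 0 0 0 2.87 -.2 -4.44 .66; 0 0 0 2.87 -.2 -4.44 .66' 10
python3 -m jog '0 0 0 .02 .3 0 .66; 0 0 0 .04 .6 0 .66; 0 0 0 .07 .9 0 .66'
```

```text
time_s: 3.28
ee_pos: [485.7, -99.0, 174.2]
ee_rot: [179.9, 35.0, 175.5]
force: [-0.5, 0.1, -0.3]
gripper_width: 64.9
time_s: 3.65
ee_pos: [487.3, -77.8, 175.3]
ee_rot: [180.0, 35.1, 175.4]
force: [-3.0, -7.8, 0.2]
gripper_width: 60.6
```

```bash
python3 -m jog '0 0 0 .02 .3 0 .66; 0 0 0 .04 .6 0 .66; 0 0 0 .07 .9 0 .66;0 0 0 .09 1.2 0 .66;0 0 0 .1 1.35 0 .66'
python3 -m jog '0 0 0 0 0 0 .66; 0 0 0 0 0 0 .66'
python3 - <<'E'
from h import *
f=grab_frame('wrist'); cv2.imwrite('pics/w2.png',f[:,:,::-1])
print([(np.round(r['box']),round(r['conf'],2)) for r in spotter.look_for('selector_grip','wrist')[:2]])
E
```

```text
time_s: 4.28
ee_pos: [490.3, -43.8, 175.4]
ee_rot: [179.9, 35.1, 175.4]
force: [-1.3, -1.6, 1.2]
gripper_width: 60.5
time_s: 4.53
ee_pos: [489.6, -43.9, 173.6]
ee_rot: [179.9, 34.9, 175.3]
force: [-0.1, 0.0, -0.2]
gripper_width: 60.3
[(array([217., 207.,  64., 127.]), 0.74)]
```

View pics/w2.png

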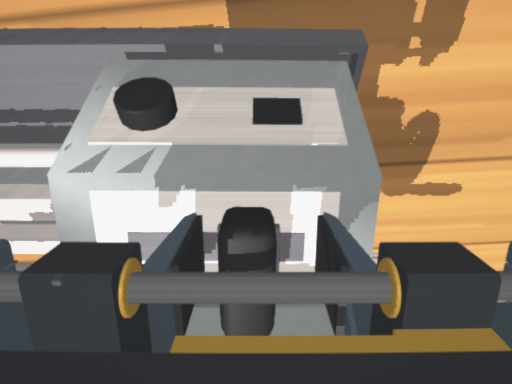

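The wrist view shows the grip at columns 218–278. It has run ahead of the pushing finger and stands about 18 mm past the slot centre (217), so travel is roughly 48 mm: the dogs have met. I'll back out and go to the crank.

```bash
python3 -m jog '0 0 0 -1 0 1.5 .8; 0 0 0 -2.4 0 3.5 1; 0 0 0 -3.2 .5 5.5 1; 0 0 0 -3.2 1.5 7.5 1; 0 0 0 -3.2 3 9 1'
cat >> h.py <<'E'
def crank_R(lean=40):
    a=np.radians(lean); s,c=np.sin(a),np.cos(a); return Rl([(0,c,-s),(1,0,0),(0,-s,-c)])
def handle(phi,y=193): return L2W((58*np.sin(phi),y,190+58*np.cos(phi)),*lat())[0]
E
python3 - <<'E'
from h import *
p=np.load('p.npy'); p[:2]+=3*np.array([-np.sin(p[2]),np.cos(p[2])]); np.save('p.npy',p); print(p)
Rt=crank_R(); plan('stand',handle(p[5])-Rt.apply([0,0,120]),Rt); print(env.state()['qpos'])
E
```

```text
time_s: 5.25
ee_pos: [409.5, 30.6, 401.3]
ee_rot: [179.8, 35.1, 175.0]
force: [0.6, 0.0, -0.3]
gripper_width: 91.0
[ 5.91578762e+02 -7.70335684e+01 -7.64759634e-02 -8.50907119e+01
  7.76387709e+01  1.10850561e+00  1.32344022e+02  1.07018543e+02]
stand rot [ -0.85  -0.67 -17.9 ] shift [10.14  5.83 -4.32] tcp [663. 176. 293.]
[  9.01797222 -19.29408925 108.99138258  -9.36183556  56.30483762
 -73.27457767]
```

```bash
python3 -m jog '0 0 -2.1 1 2 0 1; -.2 -.1 -4.2 2 4 0 1; -.3 -.2 -6.3 3 6 0 1; -.4 -.3 -8.4 4.5 7 0 1; -.5 -.4 -10.5 6 7 0 1' && python3 -m jog '0 0 -2 1 0 0 1; 0 -.1 -4.2 2 0 -1 1; -.2 -.2 -6.3 3 0 -2 1; -.3 -.3 -7.4 4 -.5 -3 1; -.3 -.3 -7.4 4.2 -1 -4 1'
python3 - <<'E'
from h import *
p=np.load('p.npy'); Rt=crank_R(); plan('stand',handle(p[5])-Rt.apply([0,0,120]),Rt); print(env.state()['qpos'])
E
```

```text
time_s: 5.88
ee_pos: [552.4, 205.5, 398.5]
ee_rot: [-178.7, 36.6, 135.6]
force: [0.2, 0.6, 1.8]
gripper_width: 91.1
time_s: 6.5
ee_pos: [659.4, 176.8, 294.1]
ee_rot: [-179.2, 38.6, 98.3]
force: [-0.4, -0.6, -0.1]
gripper_width: 91.2
stand rot [-0.28 -0.14 -2.44] shift [ 0.15 -0.02 -0.03] tcp [663. 176. 293.]
[ 30.35640204  33.93297855  62.92753355 -35.39667348  98.74783097
  21.7155111 ]
```

```bash
python3 -m jog '-.1 0 -1.6 .1 0 0 1; -.28 -.14 -2.8 .15 0 0 1; -.28 -.14 -2.8 .15 0 0 1'
python3 - <<'E'
from h import *
p=np.load('p.npy'); c=camera_params('wrist'); f=grab_frame('wrist')[:,:,::-1].copy()
for q in('crank_grip','wheel_hub'):
    print(q,[(np.round(r['box']),round(r['conf'],2)) for r in spotter.look_for(q,'wrist')[:3]])
for y in(154,190,220):
    x=proj(handle(p[5],y),c)[0]; print(y,x.round()); cv2.circle(f,tuple(int(t) for t in x),4,(0,0,255),1)
for a in np.arange(0,6.28,.3):
    x=proj(L2W((67*np.sin(a),152,190+67*np.cos(a)),*p[:3]),c)[0]; cv2.circle(f,tuple(int(t) for t in x),2,(0,255,0),-1)
cv2.imwrite('pics/w3.png',f); Rt=crank_R(); plan('stand',handle(p[5])-Rt.apply([0,0,120]),Rt)
plan('grip',handle(p[5]),Rt)
E
```

```text
time_s: 6.88
ee_pos: [661.9, 176.9, 296.2]
ee_rot: [179.9, 40.0, 83.9]
force: [-0.6, 0.7, 0.0]
gripper_width: 90.9
crank_grip [(array([142., 144., 138., 117.]), 0.62)]
wheel_hub [(array([141., 141., 136., 123.]), 0.94)]
154 [263. 214.]
190 [263. 192.]
220 [262. 170.]
stand rot [-0.01  0.03  0.33] shift [ 0.09 -0.03 -0.19] tcp [663. 176. 293.]
grip rot [-0.01  0.03  0.33] shift [-0.14 -3.11 -3.87] tcp [657.  99. 201.]
```

View pics/w3.png

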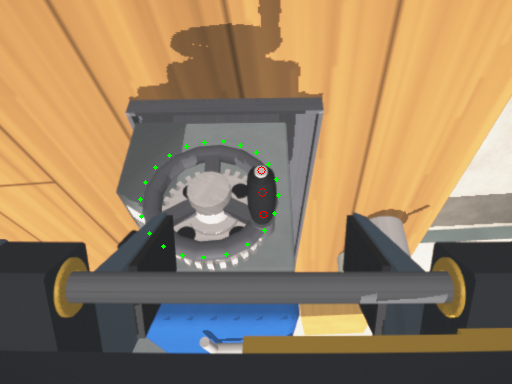

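The wrist view shows the handle at (262,170)–(264,214), which matches the projected model within about 2 px. I'll go in and grip it.

```bash
python3 -m jog '0 0 .3 -.05 -1.5 -1.9 1; 0 0 .33 -.1 -2.5 -3.1 1; 0 0 .33 -.14 -3.1 -3.85 1; 0 0 .33 -.14 -3.1 -3.85 1; 0 0 .33 -.14 -3.1 -3.85 .5' 35
python3 -m jog '0 0 0 0 0 0 .1; 0 0 0 0 0 0 0; 0 0 0 0 0 0 0;0 0 0 0 0 0 0'
python3 - <<'E'
from h import *
plan('grip',handle(1.1085),crank_R()); print(env.state()['torque'])
for a in np.arange(0,6.3,.5): print(a,((handle(1.1085+a)-handle(1.1085))/25).round(2),((handle(1.1085-a)-handle(1.1085))/25).round(2))
E
```

```text
time_s: 7.65
ee_pos: [657.8, 100.4, 203.4]
ee_rot: [179.6, 39.9, 85.3]
force: [0.4, 0.8, 0.3]
gripper_width: 83.9
time_s: 8.15
ee_pos: [657.5, 99.7, 201.9]
ee_rot: [179.7, 39.9, 85.4]
force: [-0.9, 0.1, 0.1]
gripper_width: 44.1
grip rot [-0.01  0.04  0.01] shift [-0.01 -0.01 -0.02] tcp [657.  99. 201.]
[ 0.32305592  0.03872299 -0.01975211]
0.0 [0. 0. 0.] [0. 0. 0.]
0.5 [ 0.24 -0.02 -1.12] [-0.75  0.06  0.87]
1.0 [-0.08  0.01 -2.22] [-1.82  0.14  1.27]
1.5 [-0.89  0.07 -3.03] [-2.95  0.23  1.11]
2.0 [-1.99  0.15 -3.35] [-3.87  0.3   0.42]
2.5 [-3.11  0.24 -3.11] [-4.35  0.33 -0.62]
3.0 [-3.97  0.3  -2.35] [-4.27  0.33 -1.77]
3.5 [-4.37  0.33 -1.28] [-3.65  0.28 -2.73]
4.0 [-4.2   0.32 -0.14] [-2.64  0.2  -3.28]
4.5 [-3.52  0.27  0.78] [-1.5   0.11 -3.28]
5.0 [-2.47  0.19  1.25] [-0.49  0.04 -2.73]
5.5 [-1.33  0.1   1.16] [ 0.12 -0.01 -1.77]
6.0 [-0.37  0.03  0.54] [ 0.21 -0.02 -0.62]
```

```bash
python3 -m jog '0 0 0 0 0 0 0; 0 0 0 0 0 0 0; 0 0 0 0 0 0 0;0 0 0 0 0 0 0'
cat > tab.py <<'E'
from h import *
import sys
phi,step,n=map(float,sys.argv[1:])
for k in range(int(n)):
    a=phi+5*k*step
    print(round(a,2),'; '.join('0 0 0 '+' '.join('%.2f'%v for v in (handle(a+step*i)-handle(a))/25)+' 0' for i in range(1,6)))
E
python3 tab.py 1.1085 .12 3
```

```text
time_s: 8.65
ee_pos: [656.3, 99.6, 201.3]
ee_rot: [179.9, 40.0, 85.4]
force: [-4.8, 0.7, -1.7]
gripper_width: 23.5
1.11 0 0 0 0.11 -0.01 -0.26 0; 0 0 0 0.19 -0.01 -0.52 0; 0 0 0 0.23 -0.02 -0.80 0; 0 0 0 0.24 -0.02 -1.08 0; 0 0 0 0.22 -0.02 -1.35 0
1.71 0 0 0 -0.05 0.00 -0.27 0; 0 0 0 -0.14 0.01 -0.54 0; 0 0 0 -0.26 0.02 -0.79 0; 0 0 0 -0.41 0.03 -1.03 0; 0 0 0 -0.58 0.04 -1.24 0
2.31 0 0 0 -0.20 0.02 -0.19 0; 0 0 0 -0.42 0.03 -0.36 0; 0 0 0 -0.66 0.05 -0.50 0; 0 0 0 -0.91 0.07 -0.62 0; 0 0 0 -1.18 0.09 -0.70 0
```

```bash
python3 -m jog '0 0 0 .11 -.01 -.26 0; 0 0 0 .19 -.01 -.52 0; 0 0 0 .23 -.02 -.8 0; 0 0 0 .24 -.02 -1.08 0; 0 0 0 .22 -.02 -1.35 0'
python3 -m jog '0 0 0 -.05 0 -.27 0; 0 0 0 -.14 .01 -.54 0; 0 0 0 -.26 .02 -.79 0; 0 0 0 -.41 .03 -1.03 0; 0 0 0 -.58 .04 -1.24 0'
```

```text
time_s: 9.28
ee_pos: [662.0, 99.1, 168.3]
ee_rot: [179.8, 40.0, 85.4]
force: [-5.0, 1.5, 2.1]
gripper_width: 23.1
time_s: 9.9
ee_pos: [648.4, 100.3, 137.2]
ee_rot: [179.7, 39.9, 85.3]
force: [-4.9, 3.1, 4.9]
gripper_width: 23.4
```

```bash
python3 -m jog '0 0 0 -.2 .02 -.19 0; 0 0 0 -.42 .03 -.36 0; 0 0 0 -.66 .05 -.5 0; 0 0 0 -.91 .07 -.62 0; 0 0 0 -1.18 .09 -.7 0'
python3 - <<'E'
from h import *
p=np.load('p.npy')
for c in('top','side','wrist'):
    f=grab_frame(c); cv2.imwrite(f'pics/{c}4.png',f[:,:,::-1]); print(c,[(np.round(r['box'],1),round(r['conf'],2)) for r in spotter.look_for('selector_grip',c)[:2]])
    for t in(48,60):
        print(t,proj(np.array([slope(u,t-30+d,n) for u in(-30,30) for d in(-13,13) for n in(10,44)]),c).round(0).tolist() if c!='wrist' else '')
t=cv2.imread('pics/top4.png')[105:235,240:400]; s=cv2.imread('pics/side4.png')[95:225,140:300]
cv2.imwrite('pics/z4.png',cv2.resize(cv2.hconcat([t,s]),None,fx=2.5,fy=2.5,interpolation=cv2.INTER_CUBIC))
E
python3 tab.py 2.9085 .2 7
```

```text
time_s: 10.52
ee_pos: [621.0, 102.8, 119.6]
ee_rot: [179.4, 39.8, 85.3]
force: [5.0, 4.0, 3.3]
gripper_width: 23.4
top [(array([251.6, 121.1, 260.4, 112.4]), 0.75), (array([308.2, 193. ,  14. ,  21.5]), 0.57)]
48 [[324.0, 208.0], [325.0, 215.0], [314.0, 208.0], [315.0, 214.0], [327.0, 189.0], [329.0, 195.0], [317.0, 188.0], [319.0, 194.0]]
60 [[319.0, 208.0], [321.0, 214.0], [310.0, 207.0], [311.0, 214.0], [322.0, 189.0], [324.0, 195.0], [313.0, 188.0], [314.0, 194.0]]
side [(array([209.5, 149.7,  23.6,  22.4]), 0.64)]
48 [[219.0, 160.0], [225.0, 148.0], [225.0, 166.0], [231.0, 155.0], [199.0, 159.0], [205.0, 147.0], [205.0, 166.0], [211.0, 154.0]]
60 [[222.0, 163.0], [228.0, 151.0], [227.0, 170.0], [233.0, 158.0], [202.0, 162.0], [208.0, 150.0], [207.0, 169.0], [213.0, 158.0]]
wrist []
48 
60 
2.91 0 0 0 -0.46 0.04 -0.06 0; 0 0 0 -0.92 0.07 -0.03 0; 0 0 0 -1.36 0.10 0.09 0; 0 0 0 -1.78 0.14 0.30 0; 0 0 0 -2.14 0.16 0.59 0
3.91 0 0 0 -0.30 0.02 0.35 0; 0 0 0 -0.52 0.04 0.76 0; 0 0 0 -0.66 0.05 1.20 0; 0 0 0 -0.71 0.05 1.66 0; 0 0 0 -0.66 0.05 2.12 0
4.91 0 0 0 0.13 -0.01 0.44 0; 0 0 0 0.35 -0.03 0.85 0; 0 0 0 0.65 -0.05 1.21 0; 0 0 0 1.01 -0.08 1.50 0; 0 0 0 1.42 -0.11 1.71 0
5.91 0 0 0 0.44 -0.03 0.13 0; 0 0 0 0.91 -0.07 0.16 0; 0 0 0 1.36 -0.10 0.10 0; 0 0 0 1.80 -0.14 -0.05 0; 0 0 0 2.20 -0.17 -0.28 0
6.91 0 0 0 0.35 -0.03 -0.31 0; 0 0 0 0.62 -0.05 -0.68 0; 0 0 0 0.82 -0.06 -1.10 0; 0 0 0 0.93 -0.07 -1.54 0; 0 0 0 0.96 -0.07 -2.01 0
7.91 0 0 0 -0.07 0.01 -0.46 0; 0 0 0 -0.23 0.02 -0.89 0; 0 0 0 -0.47 0.04 -1.29 0; 0 0 0 -0.79 0.06 -1.62 0; 0 0 0 -1.17 0.09 -1.89 0
8.91 0 0 0 -0.42 0.03 -0.19 0; 0 0 0 -0.87 0.07 -0.29 0; 0 0 0 -1.34 0.10 -0.29 0; 0 0 0 -1.79 0.14 -0.21 0; 0 0 0 -2.22 0.17 -0.04 0
```

View pics/z4.png

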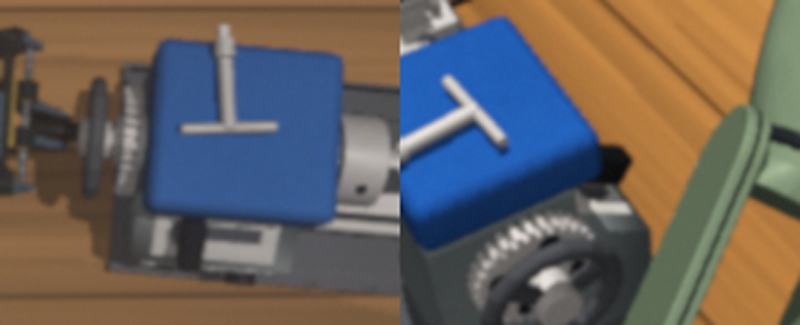

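The top view now shows the grip at about columns 310–322. Home predicts 310–324 and stopped-short predicts 314–329, so the selector has dropped in. I'll keep cranking.

```bash
python3 -m jog '0 0 0 -.46 .04 -.06 0; 0 0 0 -.92 .07 -.03 0; 0 0 0 -1.36 .1 .09 0; 0 0 0 -1.78 .14 .3 0; 0 0 0 -2.14 .16 .59 0'
python3 -m jog '0 0 0 -.3 .02 .35 0; 0 0 0 -.52 .04 .76 0; 0 0 0 -.66 .05 1.2 0; 0 0 0 -.71 .05 1.66 0; 0 0 0 -.66 .05 2.12 0'
python3 tab.py 4.9085 .2 1
python3 - <<'E'
from h import *
plan('err',handle(4.9085),crank_R()); print(env.state()['qpos'])
E
```

```text
time_s: 11.45
ee_pos: [565.9, 107.8, 132.3]
ee_rot: [179.7, 39.7, 85.5]
force: [4.1, 5.5, -5.2]
gripper_width: 23.6
time_s: 12.08
ee_pos: [547.5, 109.5, 184.7]
ee_rot: [-179.9, 39.7, 85.6]
force: [0.5, 6.2, -5.8]
gripper_width: 23.4
4.91 0 0 0 0.13 -0.01 0.44 0; 0 0 0 0.35 -0.03 0.85 0; 0 0 0 0.65 -0.05 1.21 0; 0 0 0 1.01 -0.08 1.50 0; 0 0 0 1.42 -0.11 1.71 0
err rot [-0.07 -0.01  0.02] shift [ 0.05 -0.07  0.09] tcp [549. 108. 187.]
[ 28.76089246  29.43824718  87.69959676 -32.2472743   87.77761526
  41.79885262]
```

```bash
python3 -m jog '0 0 0 .13 0 .44 0; 0 0 0 .35 0 .85 0; 0 0 0 .65 -.02 1.21 0; 0 0 0 1.01 -.05 1.5 0; 0 0 0 1.42 -.08 1.71 0'
python3 -m jog '0 0 0 .44 -.03 .13 0; 0 0 0 .91 -.07 .16 0; 0 0 0 1.36 -.1 .1 0; 0 0 0 1.8 -.14 -.05 0; 0 0 0 2.2 -.17 -.28 0'
python3 -m jog '0 0 0 .35 -.03 -.31 0; 0 0 0 .62 -.05 -.68 0; 0 0 0 .82 -.06 -1.1 0; 0 0 0 .93 -.07 -1.54 0; 0 0 0 .96 -.07 -2.01 0'
python3 -m jog '0 0 0 -.07 .01 -.46 0; 0 0 0 -.23 .02 -.89 0; 0 0 0 -.47 .04 -1.29 0; 0 0 0 -.79 .06 -1.62 0; 0 0 0 -1.17 .09 -1.89 0'
```

```text
time_s: 12.7
ee_pos: [581.5, 106.4, 228.5]
ee_rot: [-179.6, 39.9, 85.6]
force: [-5.3, 4.7, -0.5]
gripper_width: 23.7
time_s: 13.32
ee_pos: [637.7, 101.2, 222.8]
ee_rot: [-179.9, 40.0, 85.5]
force: [-4.3, 3.2, 3.2]
gripper_width: 23.4
time_s: 13.95
ee_pos: [662.4, 99.0, 172.4]
ee_rot: [179.9, 40.0, 85.4]
force: [-6.1, 1.8, 6.1]
gripper_width: 23.7
time_s: 14.58
ee_pos: [636.0, 101.4, 126.4]
ee_rot: [179.4, 40.0, 85.3]
force: [1.8, 2.2, 8.4]
gripper_width: 23.1
```

Run:
```python
from h import *
plan('err',handle(8.9085),crank_R())
```

```text
err rot [ 0.    0.09 -0.01] shift [-0.08 -0.01 -0.05] tcp [634. 101. 125.]
```

```bash
python3 -m jog '0 0 0 -.42 .03 -.19 0; 0 0 0 -.87 .07 -.29 0; 0 0 0 -1.34 .1 -.29 0; 0 0 0 -1.79 .14 -.21 0; 0 0 0 -2.22 .17 -.04 0'
python3 -m jog '0 0 0 -.18 .01 .12 0; 0 0 0 -.34 .03 .26 0; 0 0 0 -.34 .03 .26 0; 0 0 0 -.34 .03 .26 0; 0 0 0 -.34 .03 .26 0'
python3 - <<'E'
from h import *
plan('err',handle(10.11),crank_R())
for c in('top','side'):
    f=grab_frame(c); cv2.imwrite(f'pics/{c}5.png',f[:,:,::-1]); print(c,[(np.round(r['box'],1),round(r['conf'],2)) for r in spotter.look_for('selector_grip',c)[:2]])
E
```

```text
time_s: 15.2
ee_pos: [580.2, 106.6, 122.8]
ee_rot: [179.6, 39.8, 85.4]
force: [6.1, 1.8, -2.6]
gripper_width: 23.1
time_s: 15.82
ee_pos: [568.8, 107.5, 129.9]
ee_rot: [180.0, 39.9, 85.5]
force: [-2.1, 5.7, -7.8]
gripper_width: 23.5
err rot [-0.03  0.    0.03] shift [-0.   -0.05  0.03] tcp [569. 106. 131.]
top [(array([309.4, 192.2,  10.8,  22.9]), 0.5)]
side [(array([212.1, 151. ,  18.1,  21.4]), 0.51)]
```

```bash
python3 -m jog '0 0 0 0 0 0 .5; 0 0 0 0 0 0 1; 0 0 0 0 0 0 1; 0 0 0 0 0 0 1; 0 0 0 0 0 0 1'
python3 -m jog '0 0 0 .1 1.3 1.55 1; 0 0 0 .2 2.6 3.1 1; 0 0 0 .3 3.9 4.6 1; 0 0 0 0 5 6.5 1; 0 0 0 -1 6 8.5 1'
python3 -m jog '0 0 0 -2 1 0 1; 0 0 0 -4 2 0 1; 0 0 0 -4 2 0 1; 0 0 0 -4 2 0 1'
python3 - <<'E'
from h import *
p=np.load('p.npy')
for c in('top','side'):
    f=grab_frame(c)[:,:,::-1]; cv2.imwrite(f'pics/{c}6.png',f); print(c,[(np.round(r['box'],1),round(r['conf'],2)) for r in spotter.look_for('selector_grip',c)[:2]])
    print(proj(handle(10.11,220),c))
t=cv2.imread('pics/top6.png')[105:235,140:400]; s=cv2.imread('pics/side6.png')[95:225,140:300]
cv2.imwrite('pics/z6.png',cv2.resize(cv2.hconcat([t,s]),None,fx=1.9,fy=1.9,interpolation=cv2.INTER_CUBIC))
E
```

```text
time_s: 16.65
ee_pos: [570.2, 106.7, 131.3]
ee_rot: [179.7, 40.0, 85.4]
force: [0.5, 0.6, 0.6]
gripper_width: 70.6
time_s: 17.27
ee_pos: [545.2, 257.5, 344.3]
ee_rot: [179.8, 40.0, 85.4]
force: [0.3, 0.4, -0.2]
gripper_width: 91.0
time_s: 17.77
ee_pos: [445.5, 306.7, 343.8]
ee_rot: [179.7, 40.0, 85.4]
force: [0.1, -0.2, -0.8]
gripper_width: 90.8
top [(array([307.1, 193.7,  16.3,  20.5]), 0.79), (array([252.8, 119.9, 259.2, 114.6]), 0.44)]
[[248.38303874 173.84519517]]
side [(array([210. , 150.4,  23.5,  20.7]), 0.57)]
[[234.78226624 243.6798587 ]]
```

View pics/z6.png

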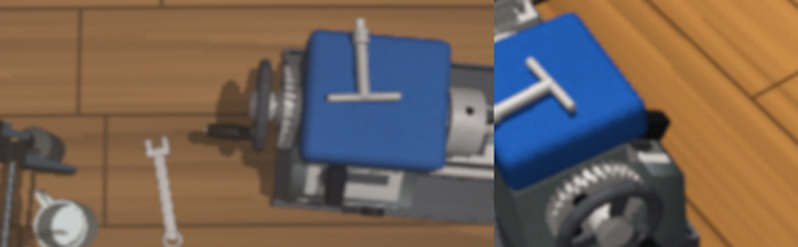

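```bash
python3 -c "
from workcell import env
print(env.job_done()); s=env.state(); print(s['time_s'],s['force'])"
```

```text
the job is handed in; nothing more can be done
None
the job is handed in; nothing more can be done
```

I believe the job is done and have handed it in; no verdict was reported. The selector looks home and the drive gear should have gone round at least one full turn.

- **Selector:** I pushed it past mid travel with the jaws open around it. It stopped short at roughly 48 mm with no force on the tool, so the clutch dogs had met. I then turned the hand wheel by its crank until it dropped in. The last top view puts the grip at about columns 308–323. Home predicts 310–324 and stopped-short predicts 314–329, a gap of only about 4 pixels.
- **Gear turn:** I cranked about 7.2 rad more after seeing the selector home, about 9.0 rad in all. Allowing 0.2 rad for clutch play, the gear should have turned at least 6.9 rad, against the 6.1 needed. I couldn't read the gear angle directly, so this comes from the crank travel and the in-gear drag felt at the handle.
- **Forces:** Tool forces read at the end of each move stayed below about 11 N. The gripper was never brought near the gear.
- **End state:** The gripper released the handle and backed off, and the arm was clear at 17.8 s. The handle was where I left it. The chuck key looked unmoved. The wrench and mug also looked in place, but I did not measure them, and the gripper partly hid the oil bottle in the last picture.
- **Disagreement:** The wrist camera put the lathe about 4 mm further along its y than my first fit. I corrected by 3 mm, and the handle then matched to about 2 pixels.

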